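# Check a tissue block under the hand magnifier

### The job

Take the wax tissue block in the green cassette and set it gently, without dropping it, wax side up, in the middle of the small raised light stage of the magnifier stand, and let go of it. Then pick up the hand magnifier and hold it level and centred over the block, with the middle of the lens at the height of the white line on the red collar of the stand's column; finish while holding it there, steady and in the air, touching neither the block nor the stand with it. Do not shift the red collar, and leave the blue and the yellow blocks and the jar where they are.

Things in the scene. Friction and masses are not known exactly. Their poses are not given: they have to be found in the camera images.
- green_block: the block to be checked, lying on the desk among the three blocks: 40 mm long (x), 28 mm wide (y), 13 mm high; green plastic cassette, 6.5 mm high, with cream wax on it, equally wide, from x = -18 to +9 mm, purple tissue on top; low sloped writing end, cassette colour, at +x. About 18 g. Origin: centre of the underside; z up out of the wax face
- blue_block: bystander tissue block on the desk, same make: 40 mm long (x), 28 mm wide (y), 13 mm high; blue plastic cassette, 6.5 mm high, with cream wax on it, equally wide, from x = -18 to +9 mm, purple tissue on top; low sloped writing end, cassette colour, at +x. About 18 g. Origin: centre of the underside; z up out of the wax face
- yellow_block: bystander tissue block on the desk, same make: 40 mm long (x), 28 mm wide (y), 13 mm high; yellow plastic cassette, 6.5 mm high, with cream wax on it, equally wide, from x = -18 to +9 mm, purple tissue on top; low sloped writing end, cassette colour, at +x. About 18 g. Origin: centre of the underside; z up out of the wax face
- jar: bystander specimen jar standing on the desk, clear with a white cap, 52 mm in diameter, 75 mm high; origin: centre of its underside
- stand: magnifier stand, fixed: white base plate, top 16 mm above the desk, x -77.5 to +137.5, y -75 to +75 mm in its frame; grey round light stage (drum) at x = y = 0, 46 mm in diameter (black foot ring 60 mm across up to 21 mm), flat white top at 62 mm; upright graduated aluminium column, 20 mm in diameter, at x = +105 mm, 225 mm high. Origin: on the desk under the stage's centre; z up
- stage_top (a point): centre of the flat white top of the light stage, 62 mm above the desk; axes as the stand's
- focus_mark (a point): middle of the white line, 4 mm high, round the red collar (39 mm in diameter, 16 mm high, thumb screw towards the stand's +x) clamped on the column; the point is on the column's axis. Its height differs each time, 135 to 195 mm above the desk: hold the middle of the lens at this height. Only a push of over 30 N moves the collar
- magnifier: hand magnifier lying flat on the desk: round lens in a black rim 70 mm in diameter, 18 mm high; flat-sided black handle along -x, 22 mm wide (y), 20 mm high, from x = -49 to -149 mm, joined by a 14 mm wide neck. About 95 g, centre of mass near x = -65 mm. Origin: under the lens centre, on the underside; z up, along the lens axis
- lens_mid (a point): middle of the lens, 9 mm above the magnifier's underside; axes as the magnifier's
- handle_grip (a point): a good place to grip the handle across its 22 mm width: x = -85 mm, 10 mm above the underside
There are look-alikes about, which are no part of the job. What is shaped like the green_block but orange is not meant.

How it is judged:
On the way:
1. the green block lies flat, wax side up, in the middle of the light stage (within 8 mm), at rest and let go of (horizontal distance between green_block and stage_top below 0.008 m and z of green_block in the frame of stage_top between -0.003 and 0.004 m and angle between green_block's own z axis and vertical below 0.08 rad and linear speed of green_block below 0.02 m/s and contact force between the fingers and green_block below 0.05 N), for 0.3 s.
At the end, for the whole second after the job is handed in: Magnifier gripped and still in the air, touching neither stand nor block: lens middle within 6 mm of the white line's height, within 10 mm of over the green block's centre, within 0.10 rad of level. The block lies flat, let go of and at rest, its centre within 8 mm of the light stage's (all of step 1 and z of lens_mid in the frame of focus_mark between -0.006 and 0.006 m and horizontal distance between lens_mid and green_block below 0.01 m and angle between magnifier's own z axis and vertical below 0.1 rad and linear speed of magnifier below 0.03 m/s and contact force between the fingers and magnifier above 1 N and contact force between magnifier and stand below 0.1 N and contact force between magnifier and green_block below 0.1 N); the arm keeps its last pose, push and grip.
It fails at once if the green block is dropped (falls faster than 0.45 m/s, about 10 mm of free fall) (linear speed of green_block above 0.45 m/s and contact force between the fingers and green_block below 0.02 N).
It fails at once if the red collar is shifted on its column by over 6 mm (distance of focus_mark from where it was at the start of the episode above 0.006 m).
It fails at once if the blue block, the yellow block or the jar is moved by over 15 mm (distance of any of blue_block, yellow_block, jar from where it was at the start of the episode above 0.015 m).
It also fails if it takes over 72 s, if anything falls off the work surface, if the arm or the gripper's body presses on something with over 40 N, if the wrist force passes 120 N, or if a joint passes its speed limit or range.

### The arm

A 6-joint arm with a two-finger parallel gripper is mounted at the origin on the work surface. World frame = base frame: x ahead of the robot, y to its left, z up, the work surface at z = 0. Lengths are in m, angles in rad, forces in N, time in s.
With the tool pointing down it reaches from about 0.35 to 0.975 m from the base axis. Payload 4.9 kg.
Tool frame: the origin (TCP) lies at the very end of the fingers, on their centre line; the grasp point (between the pads) lies 19 mm behind it (ctrl.pinch_z is the distance from the TCP to the grasp point, in m); z points along the fingers, y is the line along which they close (so a half turn about z gives the same grasp; the last joint's range is limited). The gripper opens to 85 mm and grips with 20 to 120 N. Pads are 22 mm wide; open, the fingers measure 114 mm over their backs; the gripper's body (76 mm by 85 mm) begins 54 mm behind the grasp point. The pads swing forward as they close: fully open they stand 13 mm farther back than shut.
Start: joints at [-1.285, 0.053, 1.613, -0, 1.476, -0.119], TCP at [0.246, -0.574, 0.211] pointing down, gripper open.
Joint ranges: [-3.01, 3.01], [-1.01, 2.22], [0.06, 2.58], [-1.02, 4.17], [0.09, 2.62], [-3.14, 3.14]. Speed limits (rad/s): [2.57, 2.57, 3.14, 3.14, 3.14, 3.14].

### API

Orientations are given as a rotation vector (axis times angle).
In Python, from station import ctrl, optics gives the robot as it stands. The module is installed in compiled form; this text tells all that it offers.
- The arm moves only by the shell command python3 -m handwheel 'ROWS' [OPENING] [FORCE]. ROWS is JSON, one flat list of numbers, 6 for each row, row after row: the shift along the tool's x, y, z in m, then the turn, a rotation vector about the tool's x, y, z in degrees. A call has 1 to 20 rows; each row shifts and turns the commanded pose from where the row before left it, along the tool's axes as they then stand; what a row does not reach is not made up. A row lasts 1/10 s, in which the tool goes at most 50 mm and 8.59 degrees, less where a joint would pass 70% of its speed; a pose out of reach is approached as far as the arm can. A call is refused whole if a number of a shift passes 0.05 or a number of a turn 8.59, either way. A call with a gripper value outside its range is refused whole. OPENING is the closure, from 0 (fully open) to 1 (shut), set as the call begins (- or left out, the last holds). The fingers move at their own pace and stop on an object; FORCE is the grip in N (left out, the last holds). Time passes only in rows, so rows that do not move let the fingers close. It gives the time, the measured TCP pose, the force and the opening at its end, in the units of the state.
- ctrl.get_obs(): the state, without advancing time (a new reading comes with each control period).
- optics.get_image(name): name is "side" or "top"; returns (picture, depth): 400x640x3 uint8, red, green, blue; 400x640 float32, m along the optical axis (not along the pixel's ray), 0 where there is no reading.
- optics.get_calibration(name): a dict with "fovy" (degrees; the focal length in pixels is half the picture's height over the tangent of half this angle, whatever the lens; pixels are square), "cx", "cy" (the principal point, pixels), "rvec" (rotation vector, rad) and "tvec" (3), from world to camera coordinates, as OpenCV has them. Camera axes: x right, y down, z forward; pixel columns grow to the right and rows downward; lengths in m; the calibration is good to about 2 mm. A picture is of the moment at which its call begins. get_calibration takes no time and is no camera call.
- ctrl.finish_job(): hands the job in, once; it reports no verdict.
The state is a dict: "t": time; "q": joint angles; "dq": joint speeds; "effort": joint torques, N m; "tool_pos": TCP position; "tool_rot": TCP orientation; "contact_force": force on the tool from outside, world axes, zero at the start; "wrist_torque": the same for the moment, N m; "opening": finger opening in m.
Only numpy, scipy, OpenCV 4.12 (cv2) and the standard library are available. Lean on these libraries where they do the work, as an engineer would, in place of code of your own. Each camera call takes 0.05 s, during which the arm holds its last target. There are 200 camera calls.

## Working session

There is one attempt and no reset: what is moved stays moved. The work goes in short steps, Python scripts to look and compute and a shell command to move; the robot and the scene stay as the last step left them, time stands still between calls to the robot, and variables do not carry over. Pictures are saved under pics/ and viewed, on a budget of 14 in all, crops included, one or two more only if the job needs it, and the job is handed in when it is done.

```bash
mkdir -p pics; cat > h.py <<'E'
import numpy as np, cv2
from station import ctrl, optics
def cam(n):
    c=optics.get_calibration(n); f=200/np.tan(np.radians(c["fovy"])/2)
    K=np.array([[f,0,c["cx"]],[0,f,c["cy"]],[0,0,1]]); R=cv2.Rodrigues(np.array(c["rvec"],float))[0]
    return K,R,np.array(c["tvec"],float).ravel(),c
def world(n,u,v,d):
    K,R,t,_=cam(n); u,v,d=map(np.asarray,(u,v,d))
    p=np.stack([(u-K[0,2])/K[0,0]*d,(v-K[1,2])/K[1,1]*d,d],-1)
    return (p-t)@R
def ray(n,u,v,z):
    K,R,t,_=cam(n); o=-R.T@t; d=R.T@np.array([(u-K[0,2])/K[0,0],(v-K[1,2])/K[1,1],1.])
    return o+d*(z-o[2])/d[2]
def proj(n,P):
    K,R,t,_=cam(n); p=K@(R@np.asarray(P,float)+t); return p[:2]/p[2]
def shot(n,name):
    im,d=optics.get_image(n); cv2.imwrite(f"pics/{name}.png",im[:,:,::-1]); np.savez(f"pics/{name}.npz",im=im,d=d); return im,d
E
python3 - <<'E'
from h import *
for n in("side","top"):
    shot(n,n+"0"); c=cam(n); print(c[3], -c[1].T@c[2], c[1][2])
print(ctrl.get_obs(), ctrl.pinch_z)
E
```

```text
{'fovy': 52.528398614602494, 'cx': 318.2260911491936, 'cy': 195.5998197935536, 'rvec': array([ 2.29181965, -0.09962494,  0.04152469]), 'tvec': array([-0.59493098,  0.13459688,  0.95648041])} [ 0.54075392 -0.67706111  0.73217992] [ 0.06259007  0.74731539 -0.66151507]
{'fovy': 47.27242153302092, 'cx': 328.8404272996452, 'cy': 193.43208434633823, 'rvec': array([ 2.14853488, -2.16014454,  0.13212079]), 'tvec': array([0.02542264, 0.64222482, 1.06567785])} [0.50294225 0.01809579 1.13819592] [ 0.12600921  0.003494   -0.99202292]
{'t': 0.1, 'q': array([-1.28502086e+00,  5.33324465e-02,  1.61419101e+00, -2.08032257e-05,
        1.47598524e+00, -1.18987755e-01]), 'dq': array([ 0.00055331, -0.00087461, -0.00255053,  0.00189815,  0.00028507,
        0.00051138]), 'effort': array([ 3.62870624e-04, -3.94907355e+01, -3.71362710e+01, -1.45904269e-04,
        3.98869146e-03, -7.79135604e-06]), 'tool_pos': array([ 0.24595312, -0.57390351,  0.2098397 ]), 'tool_rot': array([-3.07560542e+00, -6.31088862e-01,  2.82943012e-04]), 'contact_force': array([0.35229028, 0.44773943, 0.13395663]), 'wrist_torque': array([0.00402118, 0.01335566, 0.0004031 ]), 'opening': 0.08540781787731283} 0.0187
```

View pics/top0.png

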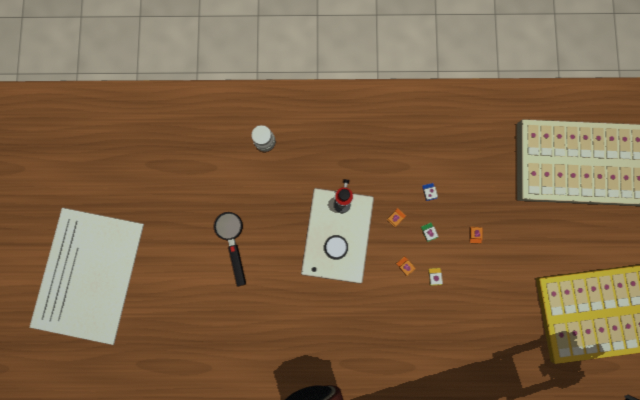

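View pics/side0.png

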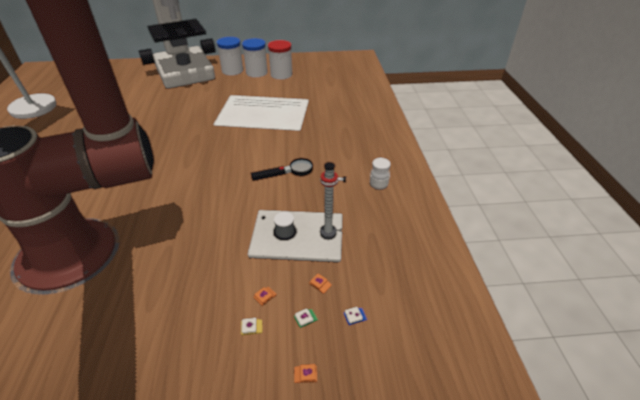

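Top view: magnifier lens at (228,226) with the handle end at (239,283), stage at (336,247), collar at (344,198), green block at (430,232) between blue (430,192) and yellow (436,277). There are orange look-alikes at (397,217), (407,267) and (476,234). Side view: green block at (305,317), collar at (330,178). Next I'll measure.

```bash
cat > m.py <<'E'
from h import *
T=np.load("pics/top0.npz"); S=np.load("pics/side0.npz")
def comp(mask,u,v,r):
    m=np.zeros(mask.shape,np.uint8); m[v-r:v+r,u-r:u+r]=mask[v-r:v+r,u-r:u+r]; return m
def info(n,D,u,v,r,f,label):
    hsv=cv2.cvtColor(D["im"],cv2.COLOR_RGB2HSV).astype(int); m=comp(f(hsv),u,v,r); ys,xs=np.nonzero(m)
    if len(xs)<3: print(label,n,"few");return
    rc=cv2.minAreaRect(np.stack([xs,ys],1).astype(np.float32)); d=D["d"][ys,xs]
    w=world(n,xs,ys,d)[d>0]
    print(label,n,len(xs),"px",np.round([xs.mean(),ys.mean()],2),"rect",[np.round(a,2) for a in rc],"med3d",np.median(w,0).round(4),"z10/90",np.percentile(w[:,2],[10,90]).round(4))
H=lambda lo,hi,s=90,vv=40:(lambda h:((h[...,0]>=lo)&(h[...,0]<=hi)&(h[...,1]>s)&(h[...,2]>vv)).astype(np.uint8))
white=lambda h:((h[...,1]<70)&(h[...,2]>140)).astype(np.uint8)
info("top",T,430,232,13,H(45,85),"green"); info("top",T,430,232,11,white,"wax")
info("side",S,305,317,16,H(45,85),"green"); info("side",S,305,317,13,white,"wax")
info("top",T,338,237,50,white,"plate"); info("top",T,336,247,11,white,"stagetop")
info("side",S,285,220,11,white,"stagetop")
red=lambda h:(((h[...,0]<8)|(h[...,0]>172))&(h[...,1]>130)&(h[...,2]>60)).astype(np.uint8)
info("top",T,343,198,14,red,"collar"); info("side",S,330,178,14,red,"collar")
info("top",T,228,226,14,lambda h:(h[...,1]<110).astype(np.uint8),"lens")
info("top",T,236,264,26,lambda h:(h[...,2]<50).astype(np.uint8),"handle")
info("top",T,262,135,14,white,"jarcap")
E
python3 - <<'E'
import runpy; runpy.run_path("m.py")
import cv2,numpy as np
t=cv2.imread("pics/top0.png"); s=cv2.imread("pics/side0.png")
a=cv2.resize(t[205:260,400:460],(400,367),interpolation=0); b=cv2.resize(s[150:240,255:353],(400,367),interpolation=0)
c=cv2.resize(t[205:295,200:298],(400,367),interpolation=0)[:233*1]; d=cv2.resize(t[170:260,300:398],(400,367),interpolation=0)
cv2.imwrite("pics/c1.png",cv2.resize(np.vstack([np.hstack([a,b]),np.hstack([cv2.resize(t[205:295,200:298],(400,367)),d])]),(654,600)))
E
```

```text
green top 46 px [426.7 226.3] rect [array([428.81, 231.78]), array([16.16, 10.96]), np.float64(68.2)] med3d [ 0.5642 -0.2195  0.0042] z10/90 [0.0013 0.0069]
wax top 99 px [430.73 233.41] rect [array([430.6 , 233.26]), array([10.96, 11.33]), np.float64(68.2)] med3d [ 0.5443 -0.229   0.0122] z10/90 [0.0095 0.0148]
green side 31 px [313.13 315.  ] rect [array([313.1 , 314.73]), array([11.17,  2.64]), np.float64(66.04)] med3d [ 0.5679 -0.2205  0.0053] z10/90 [0.0034 0.0069]
wax side 178 px [303.56 316.5 ] rect [array([303.5, 316.5]), array([13.86, 14.76]), np.float64(63.43)] med3d [ 0.5478 -0.2277  0.0129] z10/90 [0.0075 0.0148]
plate top 4636 px [337.32 237.61] rect [array([337.31, 235.33]), array([60.95, 87.12]), np.float64(8.13)] med3d [0.5375 0.0033 0.0158] z10/90 [0.0129 0.0193]
stagetop top 337 px [335.78 246.51] rect [array([335.5, 246.5]), array([21., 21.]), np.float64(90.0)] med3d [0.5144 0.0058 0.0612] z10/90 [0.0169 0.0641]
stagetop side 317 px [284.22 217.52] rect [array([284.5, 218. ]), array([16., 21.]), np.float64(90.0)] med3d [0.517  0.0135 0.0617] z10/90 [0.016  0.0638]
collar top 141 px [343.67 196.45] rect [array([344. , 195.5]), array([17., 16.]), np.float64(90.0)] med3d [ 0.6135 -0.0081  0.1949] z10/90 [0.1925 0.1984]
collar side 90 px [328.56 177.36] rect [array([328.46, 176.41]), array([16.93,  9.96]), np.float64(5.19)] med3d [ 0.6182 -0.0159  0.1957] z10/90 [0.1934 0.1969]
lens top 615 px [227.69 225.67] rect [array([227.5, 225.5]), array([27., 27.]), np.float64(90.0)] med3d [0.5667 0.2717 0.0116] z10/90 [0.0085 0.0168]
handle top 334 px [237.16 266.15] rect [array([235.33, 260.26]), array([50.51, 11.86]), np.float64(72.3)] med3d [0.4691 0.245  0.0192] z10/90 [0.0141 0.0218]
jarcap top 286 px [260.82 134.14] rect [array([261., 134.]), array([18., 18.]), np.float64(90.0)] med3d [0.7821 0.1833 0.0743] z10/90 [0.072  0.0769]
```

View pics/c1.png

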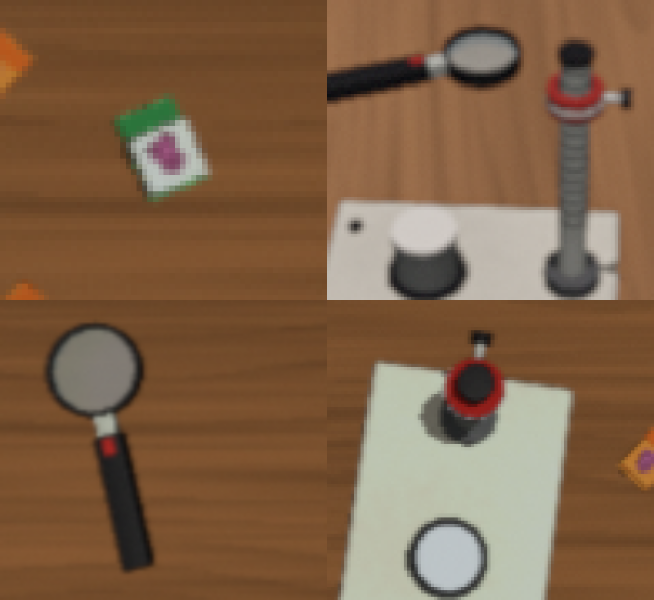

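Zoomed crops: the green block's writing end points up and left, the magnifier lies clear of everything, and the collar's white line shows in its lower part in the side view. Next, ray-cast positions and yaws.

```bash
cat > m2.py <<'E'
from h import *
from scipy.spatial.transform import Rotation as Ro
T=np.load("pics/top0.npz"); S=np.load("pics/side0.npz")
r=lambda a:np.round(a,4)
print("stage rays", r(ray("top",335.78,246.51,.062)), r(ray("side",284.4,217.9,.062)))
print("wax rays", r(ray("top",430.65,233.3,.013)), r(ray("side",303.5,316.5,.013)))
print("green end top", r(ray("top",426.7,226.3,.005)), "side",r(ray("side",313.1,314.9,.005)))
print("lens", r(ray("top",227.6,225.6,.018)))
print("collar top", r(ray("top",343.8,196,.195)))
# depth-based axes: handle
hsv=cv2.cvtColor(T["im"],cv2.COLOR_RGB2HSV).astype(int)
m=np.zeros((400,640),bool); m[246:290,225:250]=(hsv[246:290,225:250,2]<55)
ys,xs=np.nonzero(m); w=np.array([ray("top",x,y,.02) for x,y in zip(xs,ys)])[:,:2].astype(np.float32)
rc=cv2.minAreaRect(w*1000); vx=cv2.fitLine(w,2,0,.01,.01).ravel(); print("handle rect",rc,"yaw",np.degrees(np.arctan2(vx[1],vx[0])),"mean",w.mean(0))
# plate edges
m=np.zeros((400,640),np.uint8); m[185:290,298:380]=((hsv[185:290,298:380,1]<70)&(hsv[185:290,298:380,2]>130))
c=max(cv2.findContours(m,0,1)[0],key=cv2.contourArea).reshape(-1,2)
w=np.array([ray("top",x,y,.016) for x,y in c])[:,:2].astype(np.float32); print("plate rect",cv2.minAreaRect(w*1000))
# block whole outline: green or white
m=np.zeros((400,640),np.uint8); sub=hsv[219:246,417:444]; m[219:246,417:444]=(((sub[...,0]>35)&(sub[...,0]<90)&(sub[...,1]>80))|(sub[...,1]<90)|(sub[...,0]>130)&(sub[...,0]<172))
m=cv2.morphologyEx(m,cv2.MORPH_OPEN,np.ones((2,2),np.uint8)); c=max(cv2.findContours(m,0,1)[0],key=cv2.contourArea).reshape(-1,2)
w=np.array([ray("top",x,y,.009) for x,y in c])[:,:2].astype(np.float32); print("block rect",cv2.minAreaRect(w*1000))
# white line: column profile in side picture
for v in range(168,196): print(v,S["im"][v,329],S["im"][v,333], r(world("side",329,v,S["d"][v,329])))
o=ctrl.get_obs(); M=Ro.from_rotvec(o["tool_rot"]).as_matrix(); print(r(M))
E
python3 m2.py
```

```text
stage rays [0.5144 0.0063 0.062 ] [0.5181 0.008  0.062 ]
wax rays [ 0.5459 -0.2271  0.013 ] [ 0.548 -0.227  0.013]
green end top [ 0.5635 -0.2197  0.005 ] side [ 0.5678 -0.2201  0.005 ]
lens [0.5671 0.2706 0.018 ]
collar top [ 0.6172 -0.0097  0.195 ]
handle rect ((470.90008544921875, 245.5412139892578), (95.30648803710938, 22.278276443481445), 14.11225414276123) yaw 13.441143 mean [0.4675629 0.2446337]
plate rect ((543.5904541015625, 1.5428314208984375), (149.39495849609375, 213.08335876464844), 81.40533447265625)
block rect ((547.8230590820312, -227.1802520751953), (40.2122688293457, 31.11773681640625), 24.927270889282227)
168 [27 25 29] [53 37 29] [ 0.6183 -0.0191  0.2236]
169 [31 30 31] [67 52 42] [ 0.6182 -0.0202  0.2219]
170 [61 60 57] [86 74 65] [ 0.6184 -0.0185  0.218 ]
171 [84 84 81] [99 83 75] [ 0.6184 -0.0192  0.2159]
172 [88 88 84] [100  79  75] [ 0.6184 -0.019   0.2131]
173 [98 99 94] [95 76 72] [ 0.6185 -0.0189  0.2104]
174 [106 106 101] [89 72 69] [ 0.6185 -0.0188  0.2077]
175 [97 98 93] [87 68 65] [ 0.6185 -0.0197  0.2058]
176 [87 87 84] [104  72  70] [ 0.6187 -0.0178 
[... 489 characters left out ...]
103  72  67] [ 0.6181 -0.0268  0.1845]
186 [93 53 50] [105  68  56] [ 0.6182 -0.0262  0.1813]
187 [82 67 64] [117  89  73] [ 0.619  -0.0196  0.1729]
188 [95 95 90] [120  95  79] [ 0.6193 -0.0173  0.1681]
189 [95 96 92] [118  93  76] [ 0.6189 -0.0213  0.1688]
190 [88 88 85] [119  93  76] [ 0.6192 -0.0187  0.1637]
191 [96 96 92] [119  93  77] [ 0.6194 -0.0179  0.1601]
192 [103 102  97] [118  91  72] [ 0.6195 -0.0175  0.1569]
193 [96 95 92] [118  90  72] [ 0.6198 -0.015   0.1518]
194 [87 86 83] [119  92  73] [ 0.6193 -0.0192  0.1526]
195 [95 94 91] [120  92  74] [ 0.6198 -0.016   0.1469]
[[ 9.192e-01  3.938e-01 -6.000e-04]
 [ 3.938e-01 -9.192e-01  1.800e-03]
 [ 2.000e-04 -1.900e-03 -1.000e+00]]
```

```bash
python3 -m handwheel '[0.0348,-0.0167,0,0,0,-0.3, 0.0348,-0.0167,0,0,0,-0.3, 0.0348,-0.0167,0,0,0,-0.3, 0.0348,-0.0167,0,0,0,-0.3, 0.0348,-0.0167,0,0,0,-0.3, 0.0348,-0.0167,0,0,0,-0.3, 0.0348,-0.0167,0,0,0,0, 0.0348,-0.0167,0,0,0,0, 0.0348,-0.0167,0,0,0,0, 0.0348,-0.0167,0,0,0,0, 0.0348,-0.0167,0,0,0,0, 0.0348,-0.0167,0,0,0,0, 0,0,0.04,0,0,0, 0,0,0.04,0,0,0, 0,0,0.04,0,0,0, 0,0,0,0,0,0, 0,0,0,0,0,0]' 0.3 40
```

```text
t: 1.8
tool_pos: [0.5427, -0.2188, 0.0906]
tool_rot: [-3.066, -0.68, 0.002]
contact_force: [0.3, -0.4, 0.5]
opening: 0.0599
```

```bash
python3 - <<'E'
from h import *
from scipy.spatial.transform import Rotation as Ro
s,_=shot("side","s1"); t,_=shot("top","t1")
o=ctrl.get_obs(); print(o["tool_pos"],Ro.from_rotvec(o["tool_rot"]).as_matrix().round(3))
p=proj("side",o["tool_pos"]),proj("top",o["tool_pos"]); print(p)
a=cv2.resize(s[250:370,235:385],(400,320)); b=cv2.resize(t[170:290,360:510],(400,320)); cv2.imwrite("pics/c2.png",np.hstack([a,b])[:,:,::-1])
E
```

```text
[ 0.54482895 -0.22012668  0.09393958] [[ 0.906  0.422  0.004]
 [ 0.422 -0.906 -0.002]
 [ 0.003  0.004 -1.   ]]
(array([300.46019291, 289.67174929]), array([435.29975417, 232.38381546]))
```

View pics/c2.png

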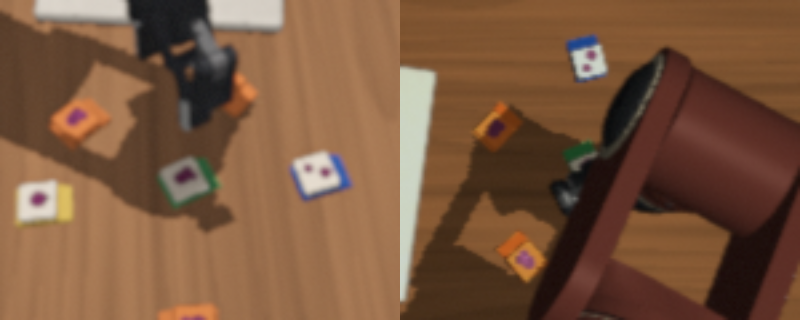

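Side view: the fingers hang above the green block (crop 187,180), a few mm to the +y side. No neighbour is near the fingers. Correcting while descending.

```bash
python3 -m handwheel '[0.0028,0.0074,0.02,0,0,0, 0,0,0.02,0,0,0, 0,0,0,0,0,0, 0,0,0,0,0,0,0,0,0,0,0,0]'; python3 -c "
from h import *
print(ctrl.get_obs()['tool_pos'],ctrl.get_obs()['dq'].round(4)); optics.get_image('side'); print(ctrl.get_obs()['tool_pos'])
im,d=shot('side','s2');optics.get_image('side'); print(ctrl.get_obs()['tool_pos'])
print(proj('side',ctrl.get_obs()['tool_pos']))
cv2.imwrite('pics/c3.png',cv2.resize(im[260:350,250:370],(800,600))[:,:,::-1])"
```

```text
t: 2.4
tool_pos: [0.5503, -0.2255, 0.0536]
tool_rot: [3.065, 0.679, 0.005]
contact_force: [0.7, 0.3, 0.2]
opening: 0.0597
[ 0.5503186  -0.22546401  0.05357912] [ 0.0017  0.0001  0.0044  0.0014 -0.0024 -0.001 ]
[ 0.55019458 -0.22540306  0.0533804 ]
[ 0.54975323 -0.22512371  0.05265485]
[303.79605067 304.29364688]
```

View pics/c3.png

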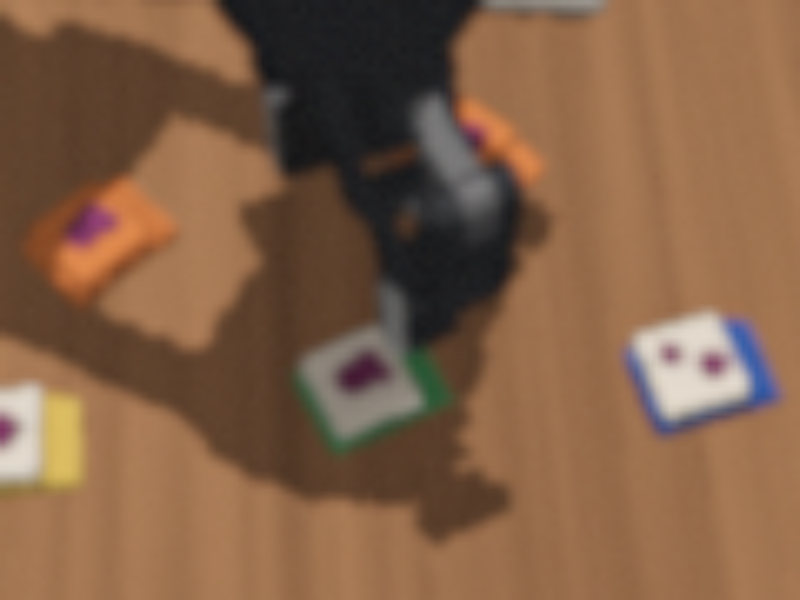

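```bash
python3 -c "
from h import *
p=ctrl.get_obs()['tool_pos'];y=np.array([.422,-.906,0])
for s in(-.03,.03): q=proj('side',p+s*y+[0,0,.006]); print(q,(q-[250,260])*6.667)
im,d=np.load('pics/s2.npz').values()
for u,v in((395,320),(445,140),(480,220),(285,150),(360,372),(440,300),(500,260),(400,300)):
  U=int(250+u/6.667);V=int(260+v/6.667);print(u,v,world('side',U,V,d[V,U]).round(3))
"
```

```text
[296.52970725 291.25789343] [310.21355824 208.39637548]
[311.26779051 314.35206162] [408.47235933 362.36519482]
395 320 [ 0.558 -0.263  0.1  ]
445 140 [ 0.571 -0.268  0.184]
480 220 [ 0.577 -0.288  0.178]
285 150 [ 0.53  -0.202  0.096]
360 372 [ 0.547 -0.224  0.014]
440 300 [ 0.567 -0.288  0.146]
500 260 [ 0.583 -0.282  0.152]
400 300 [ 0.558 -0.262  0.108]
```

```bash
python3 -m handwheel '[0.0005,0,0.015,0,0,0, 0,0,0.015,0,0,0, 0,0,0.01,0,0,0, 0,0,0.006,0,0,0, 0,0,0,0,0,0, 0,0,0,0,0,0, 0,0,0,0,0,0,0,0,0,0,0,0]'
```

```text
t: 3.35
tool_pos: [0.5499, -0.2247, 0.0058]
tool_rot: [3.066, 0.68, 0.002]
contact_force: [0.0, -0.3, -0.6]
opening: 0.0599
```

```bash
python3 -m handwheel '[0,0,0.003,0,0,0, 0,0,0,0,0,0, 0,0,0,0,0,0]'; python3 -m handwheel '[0,0,0,0,0,0, 0,0,0,0,0,0, 0,0,0,0,0,0,0,0,0,0,0,0,0,0,0,0,0,0, 0,0,0,0,0,0, 0,0,0,0,0,0]' 1 35
```

```text
t: 3.65
tool_pos: [0.5492, -0.2244, 0.0019]
tool_rot: [-3.067, -0.68, 0.0]
contact_force: [-0.4, 0.3, 0.3]
opening: 0.06
t: 4.35
tool_pos: [0.5493, -0.2244, 0.002]
tool_rot: [-3.067, -0.68, 0.0]
contact_force: [-0.0, -0.8, -0.2]
opening: 0.0004
```

```bash
python3 -c "
from h import *
im,d=shot('side','s3')
cv2.imwrite('pics/c4.png',cv2.resize(im[260:350,250:370],(800,600))[:,:,::-1])"
```

```text
(no output)
```

View pics/c4.png

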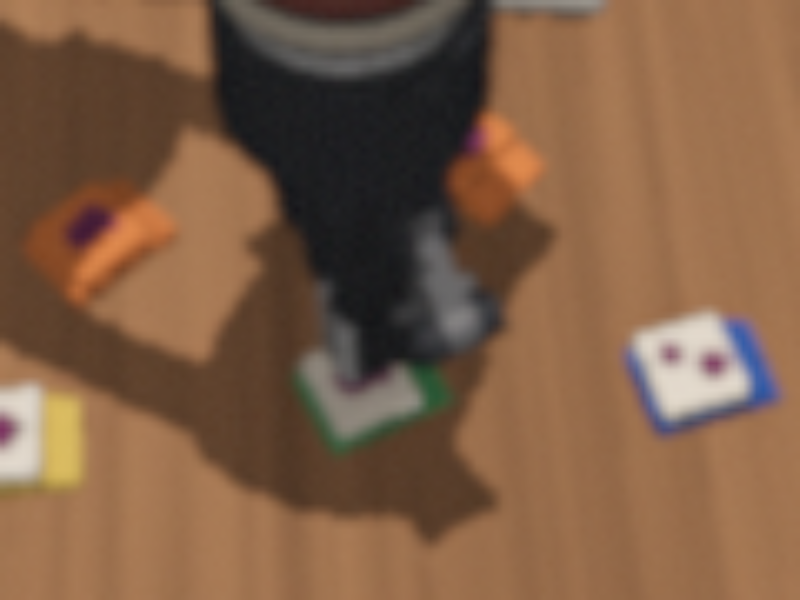

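The block hasn't moved, and the closed fingertips (about 350,375) appear in front of or above its wax. The reported TCP doesn't match the picture, so I'll measure the fingertips by depth.

```bash
python3 -c "
from h import *
im,d=np.load('pics/s3.npz').values()
p=ctrl.get_obs()['tool_pos']; q=proj('side',p); print(p,q,(q-[250,260])*6.667)
for v in range(300,320):
  print(v,[(u,*im[v,u].tolist(),*world('side',u,v,d[v,u]).round(3).tolist()) for u in (300,302,304)])
"
```

```text
[ 0.54933409 -0.22444418  0.00200376] [304.22050338 318.32322111] [361.48809602 388.84091512]
300 [(300, 24, 26, 29, 0.543, -0.247, 0.1), (302, 26, 26, 26, 0.546, -0.244, 0.095), (304, 28, 29, 32, 0.55, -0.243, 0.093)]
301 [(300, 29, 30, 31, 0.543, -0.246, 0.095), (302, 28, 27, 30, 0.546, -0.244, 0.092), (304, 27, 28, 30, 0.55, -0.243, 0.089)]
302 [(300, 33, 35, 36, 0.543, -0.245, 0.091), (302, 26, 26, 30, 0.546, -0.243, 0.088), (304, 28, 29, 30, 0.55, -0.242, 0.086)]
303 [(300, 38, 38, 39, 0.542, -0.247, 0.09), (302, 25, 27, 26, 0.546, -0.244, 0.086), (304, 27, 24, 27, 0.55, -0.242, 0.082)]
304 [(300, 33, 32, 34, 0.542, -0.236, 0.071), (302, 25, 27, 27, 0.546, -0.245, 0.083), (304, 26, 28, 29, 0.55, -0.242, 0.079)]
305 [(300, 32, 32, 33, 0.542, -0.237, 0.069), (302, 28, 28, 29, 0.546, -0.243, 0.078), (304, 25, 28, 28, 0.55, -0.242, 0.076)]
306 [(300, 39, 39, 40, 0.542, -0.239, 0.069), (302, 23, 24, 25, 0.546, -0.244, 0.075), (304, 25, 27, 28, 0.55, -0.242, 0.072)]
307 [(300, 59, 58, 58, 0.542, -0.232, 0.055), (302, 31, 30, 31, 0.546, -0.243, 0.07), (304, 23, 25, 26, 0.55, -0.241, 0.
[... 857 characters left out ...]
), (304, 40, 39, 40, 0.549, -0.238, 0.039)]
315 [(300, 107, 100, 97, 0.541, -0.224, 0.014), (302, 92, 91, 91, 0.545, -0.236, 0.033), (304, 41, 40, 41, 0.549, -0.238, 0.035)]
316 [(300, 104, 91, 91, 0.541, -0.226, 0.014), (302, 90, 86, 87, 0.545, -0.234, 0.027), (304, 55, 45, 51, 0.549, -0.239, 0.033)]
317 [(300, 110, 94, 93, 0.541, -0.229, 0.015), (302, 84, 68, 75, 0.545, -0.227, 0.012), (304, 73, 53, 62, 0.549, -0.229, 0.014)]
318 [(300, 122, 110, 105, 0.541, -0.231, 0.015), (302, 94, 73, 79, 0.545, -0.231, 0.014), (304, 101, 83, 83, 0.549, -0.231, 0.013)]
319 [(300, 135, 125, 117, 0.541, -0.233, 0.015), (302, 120, 106, 102, 0.545, -0.233, 0.014), (304, 127, 117, 108, 0.549, -0.234, 0.015)]
```

The fingertips really end at z ≈ 0.027, while the state says 0.002. So the real tip is about 25 mm higher than reported, and the xy agrees. I'll trust the picture: open, go lower, and close partway with a depth check.

```bash
python3 -m handwheel '[0,0,0,0,0,0, 0,0,0,0,0,0, 0,0,0,0,0,0,0,0,0,0,0,0,0,0,0.005,0,0,0, 0,0,0.005,0,0,0, 0,0,0.005,0,0,0,0,0,0,0,0,0,0,0,0,0,0,0]' 0.3 35;  python3 -m handwheel '[0,0,0,0,0,0, 0,0,0,0,0,0, 0,0,0,0,0,0]' 0.58; python3 -c "
from h import *
im,d=shot('side','s4')
cv2.imwrite('pics/c5.png',cv2.resize(im[280:340,270:350],(800,600))[:,:,::-1])
p=ctrl.get_obs()['tool_pos']
for v in range(306,328):
  print(v,[(u,im[v,u].tolist(),*world('side',u,v,d[v,u]).round(3).tolist()) for u in (302,305,308,311)])
"
```

```text
t: 5.3
tool_pos: [0.5491, -0.2243, -0.0134]
tool_rot: [-3.067, -0.68, 0.001]
contact_force: [0.8, 0.4, 0.7]
opening: 0.0599
t: 5.6
tool_pos: [0.5495, -0.2245, -0.0127]
tool_rot: [3.067, 0.68, 0.001]
contact_force: [0.6, -0.1, 0.0]
opening: 0.0361
306 [(302, [25, 25, 28], 0.546, -0.254, 0.092), (305, [28, 27, 28], 0.551, -0.246, 0.078), (308, [28, 30, 30], 0.557, -0.248, 0.08), (311, [28, 28, 31], 0.563, -0.247, 0.079)]
307 [(302, [29, 31, 33], 0.546, -0.253, 0.087), (305, [28, 28, 32], 0.551, -0.25, 0.08), (308, [31, 31, 33], 0.557, -0.249, 0.079), (311, [31, 31, 33], 0.562, -0.248, 0.077)]
308 [(302, [26, 26, 27], 0.546, -0.254, 0.084), (305, [28, 29, 31], 0.551, -0.253, 0.083), (308, [30, 28, 31], 0.557, -0.251, 0.079), (311, [32, 38, 34], 0.562, -0.249, 0.074)]
309 [(302, [34, 31, 29], 0.545, -0.253, 0.08), (305, [27, 29, 31], 0.551, -0.254, 0.08), (308, [33, 37, 35], 0.557, -0.252, 0.077), (311, [40, 54, 40], 0.562, -0.249, 0.071)]
310 [(302, [61, 55, 50], 0.545, -0.254, 0.078), (305, [29, 29, 32], 0.551, -0.253, 0.075), (308, [43, 49, 43], 0.557, -0.252, 0.073), (311, [36, 52, 3
[... 2328 characters left out ...]
4 [(302, [134, 129, 117], 0.544, -0.244, 0.014), (305, [94, 95, 91], 0.55, -0.25, 0.022), (308, [53, 53, 54], 0.556, -0.252, 0.026), (311, [24, 24, 25], 0.56, -0.274, 0.061)]
325 [(302, [104, 113, 95], 0.544, -0.242, 0.006), (305, [91, 95, 89], 0.55, -0.251, 0.021), (308, [52, 53, 52], 0.556, -0.252, 0.021), (311, [28, 27, 27], 0.56, -0.274, 0.058)]
326 [(302, [70, 91, 65], 0.544, -0.243, 0.005), (305, [89, 89, 82], 0.55, -0.25, 0.016), (308, [58, 58, 58], 0.555, -0.252, 0.019), (311, [48, 37, 32], 0.561, -0.255, 0.023)]
327 [(302, [73, 78, 50], 0.544, -0.243, 0.002), (305, [90, 81, 71], 0.55, -0.244, 0.001), (308, [67, 60, 58], 0.555, -0.25, 0.012), (311, [69, 48, 35], 0.562, -0.244, -0.0)]
```

View pics/c5.png

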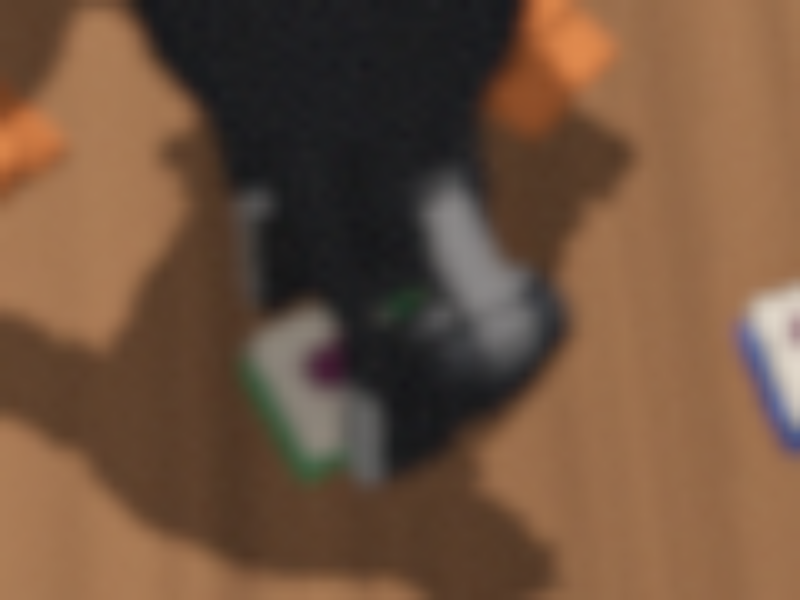

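The fingers now straddle the block, with tips at z ≈ 0.013. 8 mm more, then close.

```bash
python3 -m handwheel '[0,0,0.004,0,0,0, 0,0,0.004,0,0,0, 0,0,0,0,0,0, 0,0,0,0,0,0]'; python3 -m handwheel '[0,0,0,0,0,0, 0,0,0,0,0,0, 0,0,0,0,0,0,0,0,0,0,0,0,0,0,0,0,0,0]' 1 35
```

```text
t: 6.05
tool_pos: [0.5493, -0.2244, -0.0213]
tool_rot: [-3.067, -0.68, 0.0]
contact_force: [0.3, 0.4, -0.2]
opening: 0.0358
t: 6.55
tool_pos: [0.5499, -0.2248, -0.0204]
tool_rot: [3.066, 0.68, 0.002]
contact_force: [0.4, -0.1, 4.5]
opening: 0.0268
```

Gripped: opening 27 mm against 28 mm nominal. Lift, and use the depth clouds to check how close the wrist would come to the column.

```bash
python3 -m handwheel '[0,0,-0.01,0,0,0, 0,0,-0.02,0,0,0, 0,0,-0.03,0,0,0, 0,0,-0.03,0,0,0,0,0,-0.03,0,0,0,0,0,-0.03,0,0,0, 0,0,0,0,0,0, 0,0,0,0,0,0]'; python3 -c "
from h import *
im,d=shot('side','s5');t,dt=shot('top','t5')
o=ctrl.get_obs();p=o['tool_pos'];print(p,o['opening'])
vv,uu=np.mgrid[0:400,0:640]
W=np.vstack([world(n,uu[D>0],vv[D>0],D[D>0]) for n,D in(('side',d),('top',dt))])-p
W=W[(np.abs(W[:,0])<.3)&(np.abs(W[:,1])<.25)&(W[:,2]>.03)]
for a in np.arange(-.06,.2,.02):
  s=W[(W[:,0]>a)&(W[:,0]<a+.02)&(np.abs(W[:,1])<.06)]; print('x off',a.round(2),len(s),s[:,2].min().round(3) if len(s) else None,s[:,2].max().round(3) if len(s) else None)
cv2.imwrite('pics/c6.png',cv2.resize(im[170:370,190:460],(800,592))[:,:,::-1])
"
```

```text
t: 7.35
tool_pos: [0.5492, -0.2243, 0.1293]
tool_rot: [3.067, 0.68, 0.0]
contact_force: [-0.1, 0.7, -0.8]
opening: 0.0271
[ 0.54805975 -0.22372674  0.1269766 ] 0.027024931836029047
x off -0.06 1461 0.265 0.357
x off -0.04 2472 0.072 0.357
x off -0.02 3266 0.03 0.357
x off 0.0 3297 0.03 0.352
x off 0.02 2669 0.07 0.348
x off 0.04 834 0.118 0.343
x off 0.06 76 0.287 0.326
x off 0.08 0 None None
x off 0.1 0 None None
x off 0.12 0 None None
x off 0.14 0 None None
x off 0.16 0 None None
x off 0.18 0 None None
```

View pics/c6.png

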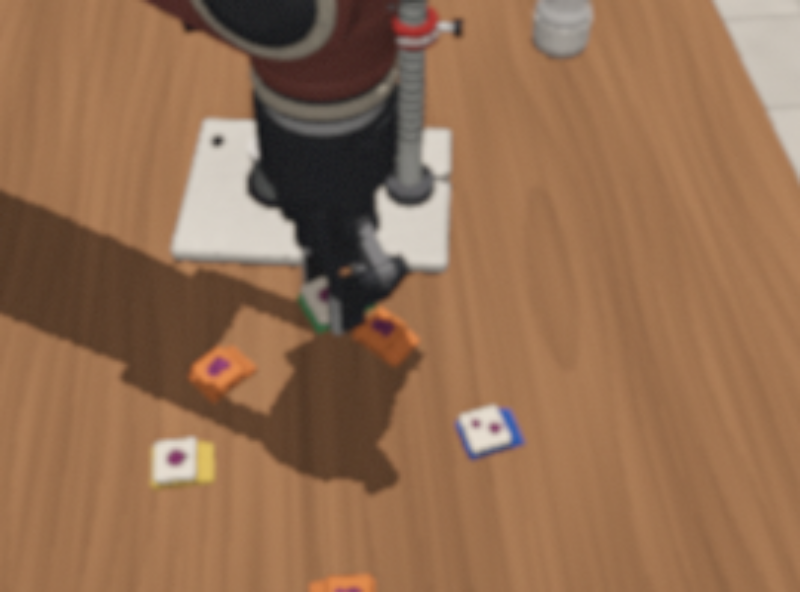

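The block is held level in the fingers (crop 325,300), and the wrist overhang (75 mm at most, and only above the column's height) clears the column. Moving over the stage.

```bash
python3 -m handwheel '[0.0084,-0.0282,0,0,0,0, 0.0084,-0.0282,0,0,0,0, 0.0084,-0.0282,0,0,0,0, 0.0084,-0.0282,0,0,0,0, 0.0084,-0.0282,0,0,0,0, 0.0084,-0.0282,0,0,0,0, 0.0084,-0.0282,0,0,0,0, 0.0084,-0.0282,0,0,0,0, 0,0,0.02,0,0,0,0,0,0.015,0,0,0, 0,0,0,0,0,0, 0,0,0,0,0,0, 0,0,0,0,0,0]'; python3 -c "
from h import *
im,d=shot('side','s6');shot('top','t6')
o=ctrl.get_obs();p=o['tool_pos'];print(p,o['opening'])
cv2.imwrite('pics/c7.png',cv2.resize(im[150:270,230:390],(800,600))[:,:,::-1])
hsv=cv2.cvtColor(im,cv2.COLOR_RGB2HSV).astype(int)
m=(hsv[...,0]>45)&(hsv[...,0]<85)&(hsv[...,1]>90)&(hsv[...,2]>40)
ys,xs=np.nonzero(m[170:250,250:340]);xs+=250;ys+=170;print(len(xs)); w=world('side',xs,ys,d[ys,xs]);print(np.c_[xs,ys,w.round(3)][::3])
"
```

```text
t: 8.75
tool_pos: [0.5153, 0.0079, 0.0943]
tool_rot: [3.067, 0.678, 0.001]
contact_force: [1.3, 0.6, -0.7]
opening: 0.027
[0.51559327 0.00794608 0.09484464] 0.027211220342358282
3
[[ 2.90e+02  2.01e+02  5.34e-01 -1.50e-02  1.35e-01]]
```

View pics/c7.png

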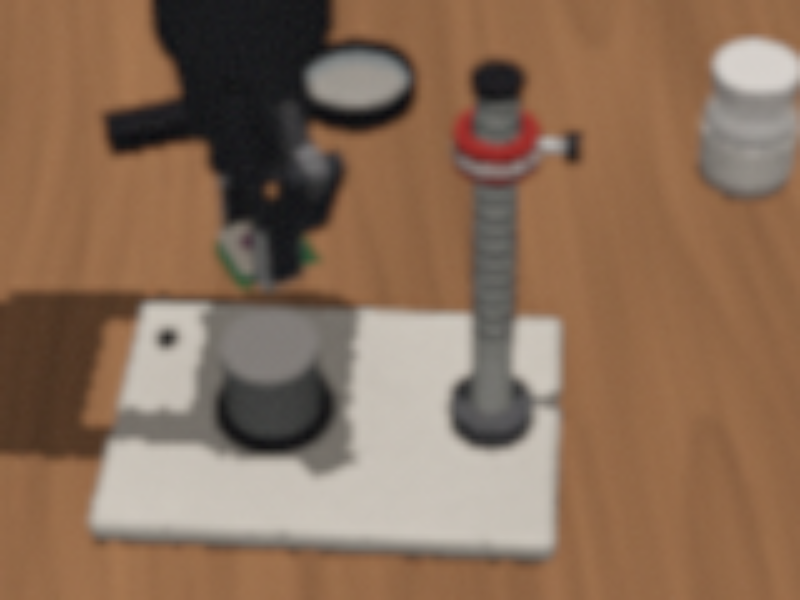

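The block is held above the stage, with its underside at about 0.115. Lower by 47 mm, then creep down.

```bash
python3 -m handwheel '[0,0,0.015,0,0,0, 0,0,0.015,0,0,0, 0,0,0.01,0,0,0, 0,0,0.007,0,0,0, 0,0,0,0,0,0, 0,0,0,0,0,0, 0,0,0,0,0,0]'; python3 -c "
from h import *
im,d=shot('side','s7')
print(ctrl.get_obs()['tool_pos'],ctrl.get_obs()['contact_force'])
cv2.imwrite('pics/c8.png',cv2.resize(im[175:255,235:335],(750,600))[:,:,::-1])
v0,u0=np.mgrid[205:240,268:305];w=world('side',u0,v0,d[205:240,268:305]);
for v in range(205,232): print(v,[(im[v,u].tolist(),*world('side',u,v,d[v,u]).round(3).tolist()) for u in(276,280,284)])
"
```

```text
t: 9.55
tool_pos: [0.5155, 0.0084, 0.0476]
tool_rot: [3.067, 0.68, 0.002]
contact_force: [-0.2, -0.4, 0.5]
opening: 0.0272
[0.51553569 0.00837829 0.04770644] [-0.37830205 -0.08781635 -1.14200573]
205 [([69, 56, 50], 0.501, 0.016, 0.097), ([18, 17, 20], 0.51, 0.02, 0.093), ([54, 43, 36], 0.52, -0.019, 0.128)]
206 [([73, 59, 51], 0.501, 0.018, 0.093), ([23, 21, 23], 0.51, 0.02, 0.09), ([37, 33, 33], 0.52, -0.018, 0.124)]
207 [([77, 60, 51], 0.5, 0.018, 0.089), ([23, 24, 23], 0.51, 0.018, 0.088), ([28, 29, 31], 0.52, -0.02, 0.123)]
208 [([83, 65, 56], 0.5, 0.022, 0.083), ([46, 43, 40], 0.509, 0.021, 0.083), ([24, 23, 26], 0.52, -0.018, 0.119)]
209 [([83, 69, 60], 0.5, 0.021, 0.08), ([83, 77, 72], 0.509, 0.019, 0.082), ([26, 27, 29], 0.52, -0.021, 0.118)]
210 [([99, 90, 84], 0.5, 0.018, 0.079), ([103, 95, 87], 0.509, 0.016, 0.081), ([27, 28, 30], 0.52, -0.021, 0.115)]
211 [([122, 115, 106], 0.5, 0.012, 0.082), ([103, 89, 86], 0.509, 0.012, 0.081), ([39, 39, 39], 0.519, -0.02, 0.111)]
212 [([128, 121, 112], 0.5, 0.011, 0.08), ([89, 70, 74], 0.509, 0.008, 0.082), ([62, 60, 59], 0.519, -0.0
[... 1620 characters left out ...]
 57], 0.497, -0.006, 0.051), ([96, 93, 90], 0.507, -0.013, 0.058), ([107, 104, 100], 0.516, -0.016, 0.059)]
227 [([55, 56, 55], 0.497, -0.005, 0.046), ([70, 70, 68], 0.507, -0.011, 0.052), ([79, 78, 76], 0.516, -0.016, 0.056)]
228 [([56, 58, 57], 0.497, -0.005, 0.044), ([65, 65, 64], 0.507, -0.013, 0.05), ([66, 65, 65], 0.516, -0.014, 0.051)]
229 [([57, 56, 55], 0.497, -0.005, 0.04), ([64, 64, 63], 0.506, -0.013, 0.047), ([65, 66, 65], 0.516, -0.015, 0.049)]
230 [([56, 58, 55], 0.496, -0.003, 0.034), ([64, 64, 63], 0.506, -0.013, 0.044), ([67, 67, 66], 0.516, -0.016, 0.046)]
231 [([58, 58, 56], 0.496, -0.003, 0.031), ([66, 66, 64], 0.506, -0.013, 0.041), ([66, 66, 66], 0.515, -0.016, 0.042)]
```

View pics/c8.png

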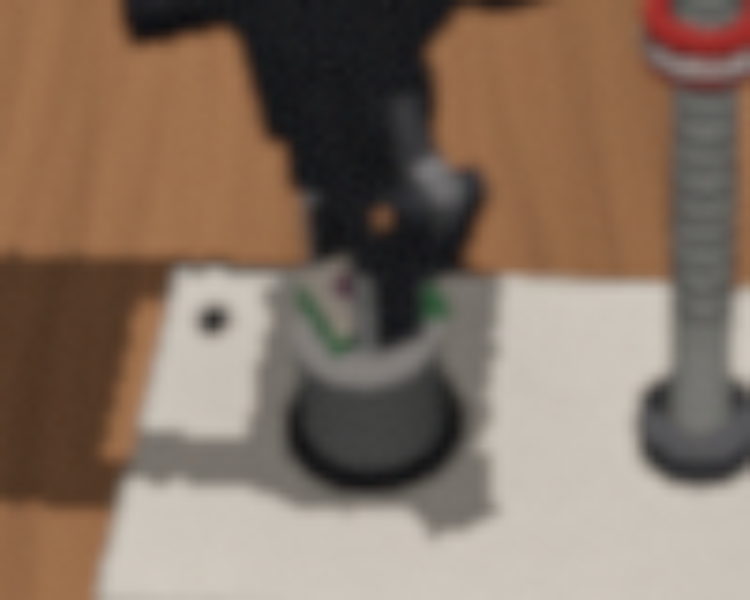

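Wax top at z ≈ 0.081, so the underside is at 0.068, 6 mm above the stage; this agrees with the tool reading. The block sits centred over the drum. Creep down.

```bash
python3 -m handwheel '[0,0,0.002,0,0,0, 0,0,0.0015,0,0,0, 0,0,0.001,0,0,0, 0,0,0,0,0,0, 0,0,0,0,0,0]'; python3 -m handwheel '[0,0,0.0008,0,0,0,0,0,0,0,0,0, 0,0,0,0,0,0]'
```

```text
t: 10.1
tool_pos: [0.5149, 0.0084, 0.0425]
tool_rot: [-3.067, -0.68, 0.0]
contact_force: [0.4, 0.6, 0.1]
opening: 0.0271
t: 10.4
tool_pos: [0.5149, 0.0085, 0.0417]
tool_rot: [-3.067, -0.68, -0.0]
contact_force: [-0.8, -0.2, -0.3]
opening: 0.0273
```

```bash
python3 -m handwheel '[0,0,0.0006,0,0,0,0,0,0,0,0,0, 0,0,0,0,0,0]';python3 -m handwheel '[0,0,0.0006,0,0,0,0,0,0,0,0,0, 0,0,0,0,0,0]'
```

```text
t: 10.7
tool_pos: [0.515, 0.0084, 0.0416]
tool_rot: [3.067, 0.68, -0.0]
contact_force: [-2.0, 1.2, 5.1]
opening: 0.0273
t: 11.0
tool_pos: [0.515, 0.0084, 0.0416]
tool_rot: [-3.067, -0.68, 0.001]
contact_force: [-4.4, -0.6, 9.7]
opening: 0.0273
```

Contact, at 5–10 N. Ease 0.6 mm, open, then rise.

```bash
python3 -m handwheel '[0,0,-0.0006,0,0,0, 0,0,0,0,0,0]'; python3 -m handwheel '[0,0,0,0,0,0, 0,0,0,0,0,0, 0,0,0,0,0,0,0,0,0,0,0,0,0,0,-0.01,0,0,0, 0,0,-0.03,0,0,0, 0,0,-0.04,0,0,0, 0,0,-0.04,0,0,0, 0,0,-0.05,0,0,0, 0,0,-0.03,0,0,0, 0,0,0,0,0,0]' 0.4
python3 -c "
from h import *
im,d=shot('side','s8')
cv2.imwrite('pics/c9.png',cv2.resize(im[175:255,235:335],(750,600))[:,:,::-1])
hsv=cv2.cvtColor(im,cv2.COLOR_RGB2HSV).astype(int)
for nm,m in(('green',(hsv[...,0]>45)&(hsv[...,0]<85)&(hsv[...,1]>80)),('pur',(hsv[...,0]>135)&(hsv[...,0]<172)&(hsv[...,1]>90))):
  ys,xs=np.nonzero(m[195:240,260:310]);xs+=260;ys+=195
  w=world('side',xs,ys,d[ys,xs]);print(nm,len(xs),xs.mean(),ys.mean(),np.median(w,0).round(4))
"
```

```text
t: 11.2
tool_pos: [0.515, 0.0084, 0.0416]
tool_rot: [3.067, 0.68, 0.0]
contact_force: [-2.3, 0.4, 5.4]
opening: 0.0272
t: 12.3
tool_pos: [0.518, 0.0081, 0.2489]
tool_rot: [3.063, 0.679, 0.018]
contact_force: [-0.0, 0.5, -0.2]
opening: 0.0512
green 16 290.75 215.0 [0.5338 0.0102 0.0675]
pur 8 282.5 214.0 [0.5144 0.0082 0.075 ]
```

View pics/c9.png

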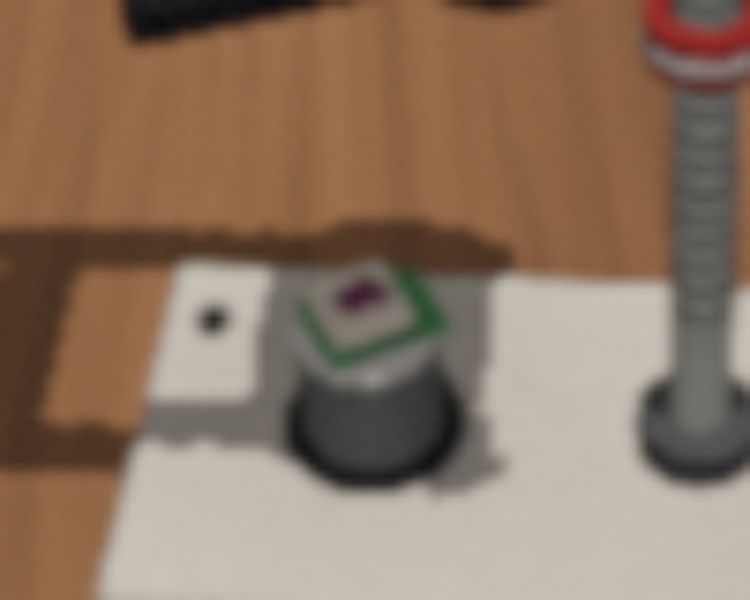

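The block lies flat, wax side up, on the stage (crop 370,312), roughly centred. I'll check it from the top camera once the arm is clear. Heading to the magnifier.

```bash
python3 -m handwheel '[0.0095,-0.0289,0,0,0,0, 0.0095,-0.0289,0,0,0,0, 0.0095,-0.0289,0,0,0,0, 0.0095,-0.0289,0,0,0,0, 0.0095,-0.0289,0,0,0,0, 0.0095,-0.0289,0,0,0,0, 0.0095,-0.0289,0,0,0,0, 0.0095,-0.0289,0,0,0,0, 0,0,0.03,0,0,5.5,0,0,0.04,0,0,5.5,0,0,0.05,0,0,0,0,0,0.05,0,0,0, 0,0,0,0,0,0, 0,0,0,0,0,0, 0,0,0,0,0,0]' 0.3
python3 -c "
from h import *
from scipy.spatial.transform import Rotation as Ro
im,d=shot('top','t9');shot('side','s9')
o=ctrl.get_obs();print(o['tool_pos'],Ro.from_rotvec(o['tool_rot']).as_matrix().round(3))
hsv=cv2.cvtColor(im,cv2.COLOR_RGB2HSV).astype(int)
U,V=slice(315,357),slice(226,268)
m=np.zeros((400,640),np.uint8);h=hsv[V,U];m[V,U]=((h[...,0]>45)&(h[...,0]<90)&(h[...,1]>80))|((h[...,0]>135)&(h[...,0]<172)&(h[...,1]>70))
ys,xs=np.nonzero(m);g=hsv[ys,xs,0]<100;print('green',g.sum(),ray('top',xs[g].mean(),ys[g].mean(),.067),'pur',ray('top',xs[~g].mean(),ys[~g].mean(),.075))
a=cv2.resize(im[V,U],(600,600),interpolation=cv2.INTER_CUBIC)[:,:,::-1].copy()
cv2.imwrite('pics/c10.png',a)
"
```

```text
t: 13.85
tool_pos: [0.4881, 0.2508, 0.0741]
tool_rot: [-3.117, -0.382, -0.007]
contact_force: [-0.1, 0.4, 1.5]
opening: 0.0601
[0.48852219 0.2509387  0.07478116] [[ 0.97   0.242  0.006]
 [ 0.242 -0.97   0.002]
 [ 0.006 -0.001 -1.   ]]
green 55 [0.53031241 0.01446101 0.067     ] pur [0.51285932 0.0070477  0.075     ]
```

View pics/c10.png

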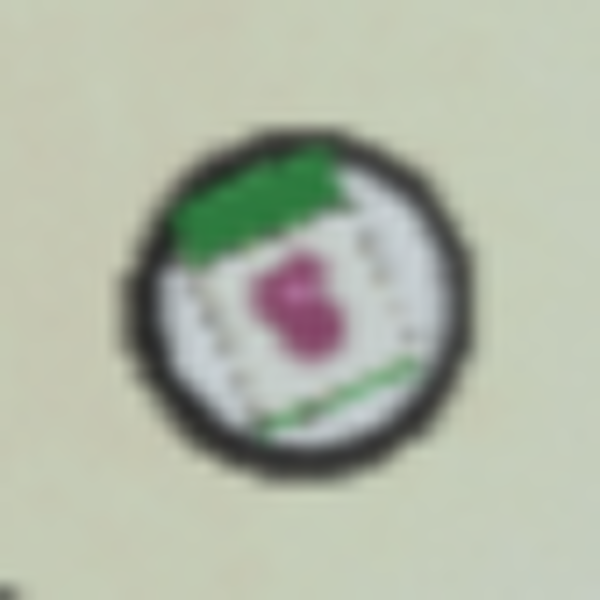

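From above, block and stage-top centres agree within about 2 mm: block (335.6,246.3) px, stage (335.8,246.5) px. Placing confirmed. Descend onto the magnifier handle.

```bash
python3 -m handwheel '[0,0,0.03,0,0,0, 0,0,0.03,0,0,0, 0,0,0.015,0,0,0, 0,0,0.01,0,0,0, 0,0,0.007,0,0,0, 0,0,0,0,0,0, 0,0,0,0,0,0, 0,0,0,0,0,0]'; python3 -m handwheel '[0,0,0,0,0,0, 0,0,0,0,0,0, 0,0,0,0,0,0,0,0,0,0,0,0,0,0,0,0,0,0,0,0,0,0,0,0]' 1 60
```

```text
t: 14.75
tool_pos: [0.4871, 0.2505, -0.0197]
tool_rot: [-3.118, -0.383, -0.003]
contact_force: [-0.3, -0.0, -0.2]
opening: 0.0596
t: 15.35
tool_pos: [0.4869, 0.2504, -0.02]
tool_rot: [-3.118, -0.383, -0.002]
contact_force: [-0.2, 0.1, 5.3]
opening: 0.0203
```

```bash
python3 -m handwheel '[0,0,-0.005,0,0,0, 0,0,-0.01,0,0,0, 0,0,-0.02,0,0,0, 0,0,-0.03,0,0,0, 0,0,-0.03,0,0,0, 0,0,-0.03,0,0,0, 0,0,-0.03,0,0,0, 0,0,-0.02,0,0,0, 0,0,-0.004,0,0,0, 0,0,0,0,0,0, 0,0,0,0,0,0]'; python3 -m handwheel '[-0.006,0.012,0,0,0,0, -0.0115,0.0245,0,0,0,0, -0.0115,0.0245,0,0,0,0, -0.0115,0.0245,0,0,0,0, -0.0115,0.0245,0,0,0,0, -0.0115,0.0245,0,0,0,0, -0.0115,0.0245,0,0,0,0, -0.0115,0.0245,0,0,0,0, -0.0115,0.0245,0,0,0,0, -0.0115,0.0245,0,0,0,0, -0.0054,0.0107,0,0,0,0, 0,0,0,0,0,0, 0,0,0,0,0,0, 0,0,0,0,0,0, 0,0,0,0,0,0]'
python3 -c "
from h import *
im,d=shot('side','s10');t,dt=shot('top','t10')
o=ctrl.get_obs();print(o['tool_pos'],o['opening'])
a=cv2.resize(im[130:250,210:370],(480,360));b=cv2.resize(t[180:300,270:400],(390,360));cv2.imwrite('pics/c11.png',cv2.resize(np.hstack([a,b]),(800,331))[:,:,::-1])
"
```

```text
t: 16.45
tool_pos: [0.4851, 0.2497, 0.1563]
tool_rot: [3.118, 0.383, -0.004]
contact_force: [0.6, 0.2, -2.0]
opening: 0.021
t: 17.95
tool_pos: [0.4335, -0.0129, 0.158]
tool_rot: [-3.118, -0.385, 0.0]
contact_force: [-0.8, 0.4, -1.5]
opening: 0.021
[ 0.43352397 -0.01302513  0.15807132] 0.020665066182640388
```

View pics/c11.png

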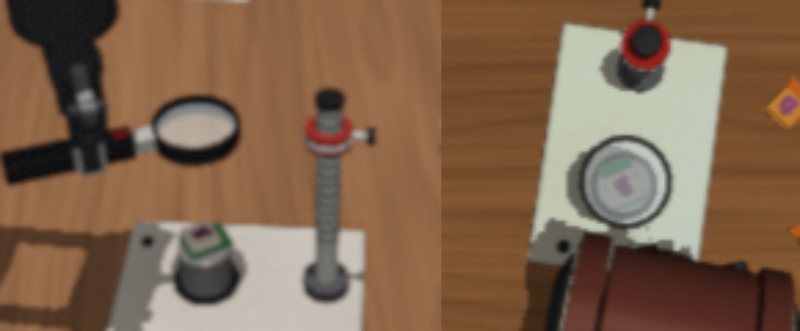

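The magnifier is held over the block, and the top view shows the block through the lens. Fit the rim: centre, height and tilt against block and white line.

```bash
cat > fit.py <<'E'
from h import *
import sys
def rim(n,tag,box,zlo=.16):
    D=np.load(f"pics/{tag}.npz"); im,d=D["im"],D["d"]; u0,u1,v0,v1=box
    V,U=np.mgrid[v0:v1,u0:u1]; k=(im[V,U].max(-1)<75)&(d[V,U]>0); U,V=U[k],V[k]; w=world(n,U,V,d[V,U])
    # centre estimate: points near the lens and at its height
    ok=(w[:,2]>zlo)&(w[:,2]<.22)&(np.hypot(w[:,0]-.516,w[:,1]-.007)<.043); w=w[ok]; U,V=U[ok],V[ok]
    A=np.c_[w[:,:2]-[.516,.007],np.ones(len(w))]; c=np.linalg.lstsq(A,w[:,2],rcond=None)[0]
    e=cv2.fitEllipse(cv2.convexHull(np.stack([U,V],1).astype(np.float32)))
    print(n,len(w),"slope",c[:2].round(3),"z",c[2].round(4),"z pct",np.percentile(w[:,2],[5,50,95]).round(4),"ellipse",np.round(e[0],2),np.round(e[1],1))
    for z in(.188,.197): print("   centre at z",z,ray(n,*e[0],z).round(4))
tag=sys.argv[1]
rim("top","t"+tag,(305,365,215,268)); rim("side","s"+tag,(262,302,160,192))
print("block top-cam",ray("top",335.6,246.3,.068).round(4),"side-cam",ray("side",284.3,217,.068).round(4))
for D in("s"+tag,):
    D=np.load(f"pics/{D}.npz")
    for v in range(178,190): print(v,[(D["im"][v,u].tolist(),world("side",u,v,D["d"][v,u])[2].round(4)) for u in(326,329,332)])
E
python3 fit.py 10
```

```text
top 122 slope [-0.    -0.005] z 0.1957 z pct [0.1933 0.1957 0.1983] ellipse [335.81 245.63] [32.7 33.1]
   centre at z 0.188 [0.5149 0.0076 0.188 ]
   centre at z 0.197 [0.5147 0.0077 0.197 ]
side 250 slope [0.017 0.09 ] z 0.1913 z pct [0.182  0.1912 0.196 ] ellipse [280.55 176.77] [25.1 32.4]
   centre at z 0.188 [0.517  0.0056 0.188 ]
   centre at z 0.197 [ 0.5174 -0.0057  0.197 ]
block top-cam [0.5148 0.0068 0.068 ] side-cam [0.5181 0.0049 0.068 ]
178 [([143, 72, 69], np.float64(0.1929)), ([121, 89, 85], np.float64(0.196)), ([132, 68, 64], np.float64(0.1977))]
179 [([155, 54, 50], np.float64(0.1954)), ([147, 67, 64], np.float64(0.1971)), ([150, 51, 48], np.float64(0.1952))]
180 [([147, 42, 38], np.float64(0.1941)), ([153, 48, 46], np.float64(0.1972)), ([148, 41, 38], np.float64(0.194))]
181 [([122, 39, 37], np.float64(0.1936)), ([135, 38, 38], np.float64(0.194)), ([125, 43, 41], np.float64(0.1963))]
182 [([114, 77, 74], np.float64(0.1922)), ([122, 66, 63], np.float64(0.1946)), ([119, 81, 78], np.float64(0.1922))]
183 [([134, 119, 115], np.float64(0.1904)), ([132, 106, 101], np.float64(0.1896)), ([134, 117, 112], np.float64(0.1907))]
184 [([131, 119, 115], np.float64(0.1883)), ([135, 119, 115], np.float64(0.1883)), ([130, 115, 111], np.float64(0.1876))]
185 [([109, 84, 81], np.float64(0.1839)), ([117, 88, 85], np.float64(0.1847)), ([106, 79, 76], np.float64(0.1845))]
186 [([93, 64, 61], np.float64(0.1814)), ([97, 54, 52], np.float64(0.1826)), ([94, 61, 56], np.float64(0.1825))]
187 [([91, 82, 78], np.float64(0.1701)), ([86, 71, 67], np.float64(0.1727)), ([96, 82, 78], np.float64(0.1709))]
188 [([94, 95, 91], np.float64(0.167)), ([98, 98, 94], np.float64(0.1692)), ([101, 94, 89], np.float64(0.1681))]
189 [([91, 92, 87], np.float64(0.1625)), ([100, 101, 96], np.float64(0.1663)), ([98, 92, 86], np.float64(0.1643))]
```

Lens mid is at 0.187 and the line at about 0.188. It is level (top-view slope under 0.01 rad) and centred within about 1–2 mm. Raise 1 mm, settle, hand in.

```bash
python3 -m handwheel '[0,0,-0.001,0,0,0, 0,0,0,0,0,0, 0,0,0,0,0,0, 0,0,0,0,0,0, 0,0,0,0,0,0, 0,0,0,0,0,0, 0,0,0,0,0,0, 0,0,0,0,0,0]'; python3 -c "
from h import *
shot('top','t11');shot('side','s11')"; python3 fit.py 11 | head -7; python3 -c "
from station import ctrl
o=ctrl.get_obs();print(o['tool_pos'],abs(o['dq']).max(),o['opening']);print(ctrl.finish_job())"
```

```text
t: 18.85
tool_pos: [0.4334, -0.0137, 0.1591]
tool_rot: [-3.118, -0.383, 0.0]
contact_force: [-0.1, 0.1, -0.5]
opening: 0.021
top 118 slope [-0.01  -0.007] z 0.1969 z pct [0.1941 0.1967 0.1999] ellipse [336.34 245.6 ] [32.9 33.3]
   centre at z 0.188 [0.5149 0.0065 0.188 ]
   centre at z 0.197 [0.5148 0.0066 0.197 ]
side 249 slope [0.022 0.086] z 0.1925 z pct [0.1833 0.1924 0.1973] ellipse [280.49 176.66] [25.1 32.3]
   centre at z 0.188 [0.5169 0.006  0.188 ]
   centre at z 0.197 [ 0.5173 -0.0053  0.197 ]
block top-cam [0.5148 0.0068 0.068 ] side-cam [0.5181 0.0049 0.068 ]
[ 0.43343995 -0.01368484  0.15911536] 0.0016357919119543399 0.020624722537261442
the job is handed in; nothing more can be done
None
```

The green block is on the light stage and the magnifier is held level over it. I handed the job in at about 19 s of the 72 s allowed; no verdict was reported.

**Block:** It was lowered until it touched the stage (5–10 N) and then let go. It lies flat, wax side up, about 2 mm or less from the stage centre as seen from above. A rough reading from the side view puts it about 3 mm off, still within the 8 mm limit.

**Magnifier, last checks:**
- **Height:** the lens middle is at about 0.188 m, against 0.188 m for the white line.
- **Centring:** it is within about 1–2 mm of the block's centre.
- **Level and steady:** the tilt is about 0.01 rad in the top view, the joints were almost still, and the grip was holding (opening 21 mm).

**What disagreed:**
- **Fingertip height:** the reported fingertip height was about 25 mm lower than the cameras showed. My first grasp therefore closed on air above the block without touching it. I corrected for this from the depth images.
- **Camera offset:** the two cameras differ by 2–4 mm in x, so I compared positions within one camera or averaged them.
- **Side-view tilt:** the side view gave a slope of 0.09, but it mixes in the side wall of the rim, so I relied on the top view.

I never came near the blue and yellow blocks or the jar, and saw no collar movement. I did not measure any of them again at the end.

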